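# Hitch the latching draw hook onto the strap stretcher's pin and draw the pin to its index

### The arm

A 6-joint arm with a two-finger parallel gripper is mounted at the origin on the work surface. World frame = base frame: x ahead of the robot, y to its left, z up, the work surface at z = 0. Lengths are in m, angles in rad, forces in N, time in s.
With the tool pointing down it reaches from about 0.425 to 0.95 m from the base axis. Payload 14.7 kg.
Tool frame: the origin (TCP) lies at the very end of the fingers, on their centre line; the grasp point (between the pads) lies 19 mm behind it; z points along the fingers, y is the line along which they close (so a half turn about z gives the same grasp; the last joint's range is limited). The gripper opens to 85 mm and grips with 20 to 120 N. Pads are 22 mm wide; open, the fingers measure 114 mm over their backs; the gripper's body (76 mm by 85 mm) begins 54 mm behind the grasp point. The pads swing forward as they close: fully open they stand 13 mm farther back than shut.
Start: joints at [-0.047, 0.48, 1.596, -0, 1.065, -0.047], TCP at [0.65, 0, 0.231] pointing down, gripper open.
Joint ranges: [-2.75, 2.75], [-0.82, 2.05], [0.23, 2.67], [-1.56, 4.7], [0.09, 2.69], [-2.92, 2.92]. Speed limits (rad/s): [1.89, 1.89, 2.39, 3.01, 3.01, 3.01].

### API

Orientations are given as a unit quaternion [w, x, y, z].
In Python, from rig import sense, camera, camera_params, finish_job, recognise, spot_point gives the robot as it stands.
- The arm moves only by the tool step_arm, never from a script. Its argument "increments" is a list of rows, each a list of 5 numbers: the shift along the tool's x, y, z in m, then the turn about the tool's z in rad, then the finger opening in m, from 0 to 0.0854. In form: [[x, y, z, twist, gripper], ...]. A call has 1 to 8 rows; each row shifts and turns the commanded pose from where the row before left it, along the tool's axes as they then stand; what a row does not reach is not made up. A row lasts 1/12 s, in which the tool goes at most 41.7 mm and 7.16 degrees, less where a joint would pass 70% of its speed; a pose out of reach is approached as far as the arm can. A call is refused whole if a number of a shift passes 0.0417 or a number of a turn 0.125, either way. A call with a gripper value outside its range is refused whole. The fingers move at their own pace and stop on an object; the grip force is fixed at half the most. Time passes only in rows, so rows that do not move let the fingers close. It gives the time, the measured TCP pose, the force, the opening and the grip force at its end, in the units of the state.
- sense(): the state, without advancing time (a new reading comes with each control period).
- camera(name): name is "scene" or "side" or "wrist"; returns the picture (384x512x3 uint8, blue, green, red); there is no depth.
- camera_params(name): a dict with "fovy" (degrees; the focal length in pixels is half the picture's height over the tangent of half this angle, whatever the lens; pixels are square), "cx", "cy" (the principal point, pixels), "T" (4x4, takes a point from camera to world coordinates); the wrist camera has in their place "mount" (4x4, takes a point from camera to tool coordinates, whose origin is the TCP and whose axes are the flange's). Camera axes: x right, y up, looking along -z (the intrinsics and any distortion apply to the point x, -y, -z); pixel columns grow to the right and rows downward; lengths in m; the calibration is good to about 2 mm. A picture is of the moment at which its call begins: read the wrist's pose just before it. camera_params takes no time and is no camera call.
- finish_job(): hands the job in; it is judged then, once.
Trained networks look in the newest picture that a camera, given by its name, has taken for a name from the list of things; names that differ only in an ending like _2 or _b are one class to them, and where a whole thing is asked for, a point or a joint stands for the part that bears it (a point fixed in the world has none). Each returns a list of dicts, best first, with "score" (0 to 1); they miss things now and then, are a little off and sometimes report something else, mostly with a low value. They report only what shows in the picture. A call takes as long as a camera call. They do not tell look-alikes from the thing itself.
- recognise(camera, label): "at" ([x, y, z] in m, in world coordinates, good to about 4 mm: the middle of the surface that is visible of it).
- spot_point(camera, label): "at" ([x, y, z] in m, in world coordinates, good to about 4 mm: a listed point, or the origin of a listed thing).
The state is a dict: "time_s": time; "joint_pos": joint angles; "dq": joint speeds; "joint_torque": joint torques, N m; "tool_pos": TCP position; "eef_rot": TCP orientation; "contact_force": force on the tool from outside, world axes, zero at the start; "ft_torque": the same for the moment, N m; "gripper_width": finger opening in m; "grip_force": force on a finger pad.
Only numpy, scipy, OpenCV 4.12 (cv2) and the standard library are available. Lean on these libraries where they do the work, as an engineer would, in place of code of your own. Each camera call takes 0.05 s, during which the arm holds its last target. There are 200 camera calls.

### The job

Take the draw hook that has the sprung latch (not the plain open hook) and, keeping it flat on the strap stretcher's deck, push its mouth onto the headed pin, fully home, so that the latch snaps shut behind the pin. Then, with the hook, draw the pin back towards the front of the stretcher until it stands level with the two dark index bands on the deck, and let go of the hook there. Do not force the pin (its slide bends above 22 N), and leave the other things on the bench as they are.

Things in the scene. Friction and masses are not known exactly. Their poses are not given: they have to be found in the camera images.
- grip (a point): Centre of the wooden handle of the draw hook with the latch: an upright post 24 mm along x, 20 mm along y, standing on the hook's steel plate. This point is on its axis, 38 mm above the plate's underside; the handle's top is 57 mm above that underside, the plate's top 12 mm. x axis: along the plate from the handle to the mouth; z up.
- draw_hook: The draw hook with the latch: flat steel plate 12 mm thick, 45 mm wide, 0.4 kg, lying flat. Origin under the handle in the plate's underside; axes as grip. The plate runs from x = -25 to 115 mm. Its mouth is a slot 17 mm wide, centred on y = 0, open to +x, between two jaws with round noses ending at x = 115 mm (right jaw, y < 0) and 107 mm (left jaw).
- seat (a point): Where the pin's axis is when fully home in the draw hook's mouth: 76.5 mm ahead (+x) of the handle's axis, half-way up the plate (6 mm). Axes as grip. The slot's bottom is a sprung rubber-faced pad that the pin meets 1.5 mm before this point; it gives under 7 N, then 4 N more per mm. A pin behind the shut latch can run from here to about 15 mm ahead, where the latch holds it.
- latch_tip (a point): Free end of the draw hook's latch, a steel finger 20 mm long pivoted in the left jaw 23 mm ahead of seat. Shut, it bars the mouth: this point is 23 mm ahead of seat and 7 mm to its right. A spring shuts it; it gives only inwards, when the pin presses on it with about 3 to 11 N, and can snap shut behind the pin only when the pin is pressed into the pad at the slot's bottom with about 10 to 16 N.
- bar (a point): Middle of the 80 mm dark steel bar in the deck's slot that carries the stretcher's pin, 6 mm above the deck. The pin (upright, 12 mm in diameter, head 28 mm across and 6 mm thick, 16 mm clear between deck and head) is clamped in the bar up to 7 mm before or behind this point, differently each time. x axis: along the slot, away from the front (the end nearer the robot); z up.
- carriage: The carriage with that bar and pin; origin on the deck's surface under bar, axes as bar. Slides along x with about 1.5 N of friction, stays where left. Pushed back (+x) it gives way until a solid hidden stop, 4 to 40 mm behind where it first stands (differs each time, only felt); only then does the latch yield. It bends if hook and pin press on each other with over 22 N.
- index (a point): Middle of the slot, level with the middle of the two dark index bands (each 20 mm along the slot), on the deck's top, 22 mm above the bench. x axis: along the slot, away from the front. The deck is flat, 146 mm wide, from 155 mm before this point to 139 mm behind it, where a grey housing 50 mm tall stands. The bar begins 10 to 66 mm behind this point; it can be drawn to 25 mm before it.
- plain_grip (a point): Centre of the handle of the plain open hook, a bystander on the other side of the stretcher: the same handle, but one jaw and no latch. 38 mm above its underside.
- spool: Wooden thread spool, 44 mm across, 55 mm tall, a bystander; origin at its foot.
- rivets: Glass jar, 60 mm across, 75 mm tall, a bystander; origin at its foot.
There are look-alikes about, which are no part of the job. What is shaped like the draw_hook but purple is not meant.

How it is judged:
On the way, in this order (a step that is already met when the one before it is completed fails the run):
1. the pin is in the draw hook's mouth and the latch is shut behind it (x of bar in the frame of seat between -0.013 and 0.024 m and y of bar in the frame of seat between -0.008 and 0.008 m and x of latch_tip in the frame of seat above 0.0205 m), for 0.2 s.
2. with the hook latched, the pin's bar has been drawn level with the index bands (all of step 1 and x of bar in the frame of index between -0.014 and 0.014 m), for 0.1 s.
At the end, for the whole second after the job is handed in: The pin is in the draw hook's mouth behind the shut latch (its tip within 3 mm of shut), the middle of the pin's bar stands within 14 mm of the middle of the index bands, the hook lies flat on the deck (within 0.12 rad), released, and all is at rest (all of step 2 and angle between draw_hook's own z axis and vertical below 0.12 rad and linear speed of each of draw_hook, carriage below 0.01 m/s); the robot touches nothing.
It fails at once if the hook and the pin pressed on each other with more than 22 N (contact force between draw_hook and carriage above 22 N).
It fails at once if the plain hook was moved more than 20 mm (distance of plain_grip from where it was at the start of the episode above 0.02 m).
It fails at once if the spool or the jar was moved more than 20 mm (distance of any of spool, rivets from where it was at the start of the episode above 0.02 m).
It also fails if it takes over 72 s, if anything falls off the work surface, if the arm or the gripper's body presses on something with over 40 N, if the wrist force passes 120 N, or if a joint passes its speed limit or range.

## Working session

There is one attempt and no reset: what is moved stays moved. The work goes in short steps, Python scripts to look and compute and a tool call to move; the robot and the scene stay as the last step left them, time stands still between calls to the robot, and variables do not carry over. Pictures are saved under pics/ and viewed, at most 10 in all, crops included, and the job is handed in when it is done.

Besides the shell and the picture viewer there is one more tool, called after "Emit:" as a command line: name --pt "numbers of a row" for each row, then --argument value for the rest. step_arm: Moves the arm, as the interface text tells. Its arguments: {"type":"object","properties":{"increments":{"type":"array","items":{"type":"array","items":{"type":"number"}}}},"required":["increments"]}

```bash
ls; mkdir -p pics
cat > h.py <<'E'
from rig import *
import numpy as np, cv2
def proj(n,p):
    c=camera_params(n); f=192/np.tan(np.radians(c["fovy"])/2)
    T=np.array(c["T"]); q=np.linalg.inv(T)@np.r_[p,1]
    return np.round([c["cx"]+f*q[0]/-q[2], c["cy"]+f*-q[1]/-q[2]]).astype(int)
E
python3 - <<'E'
from h import *
a=camera("scene");b=camera("side")
cv2.imwrite("pics/a.png",a);cv2.imwrite("pics/b.png",b)
for n in("scene","side"):
  c=camera_params(n);print(n,{k:v for k,v in c.items() if k!='T'},np.round(c['T'],3).tolist())
  for l in ["grip","seat","latch_tip","bar","index","plain_grip","spool","rivets","draw_hook"]:
    for r in spot_point(n,l)[:3]: print(n,l,round(r["score"],2),np.round(r["at"],3),proj(n,r["at"]))
print(sense()["time_s"],camera_params("wrist"))
E
```

```text
pics
scene {'fovy': 53.07182891884546, 'cx': 253.50227844069263, 'cy': 191.23546173606618} [[-0.53, -0.738, 0.418, 1.051], [0.848, -0.458, 0.267, 0.488], [-0.006, 0.495, 0.869, 1.13], [0.0, 0.0, 0.0, 1.0]]
scene grip 0.78 [0.277 0.577 0.036] [405 195]
scene grip 0.67 [0.482 0.294 0.037] [298 201]
scene seat 0.93 [0.526 0.561 0.007] [367 257]
scene seat 0.93 [0.353 0.564 0.002] [389 215]
scene seat 0.84 [0.309 0.26  0.009] [312 164]
scene bar 0.51 [0.591 0.034 0.027] [213 191]
scene bar 0.21 [ 0.48   0.294 -0.   ] [297 206]
scene index 0.62 [0.558 0.036 0.023] [219 184]
scene plain_grip 0.65 [ 0.474 -0.291  0.04 ] [157 124]
scene spool 0.49 [ 0.726  0.227 -0.001] [240 256]
scene rivets 0.69 [ 0.719 -0.244  0.004] [125 185]
scene rivets 0.69 [0.558 0.036 0.023] [219 185]
scene rivets 0.46 [0.593 0.037 0.031] [213 191]
scene draw_hook 0.87 [0.272 0.577 0.   ] [402 199]
scene draw_hook 0.77 [ 0.48   0.295 -0.002] [297 206]
scene draw_hook 0.71 [0.335 0.328 0.001] [326 179]
side {'fovy': 54.04097375561944, 'cx': 253.34809777982923, 'cy': 197.20445608677335} [[0.996, 0.074, -0.047, 0.459],
[... 536 characters left out ...]
042] [253 328]
side spool 0.77 [0.724 0.232 0.   ] [311 187]
side rivets 0.68 [ 0.717 -0.243 -0.003] [345 311]
side draw_hook 0.98 [ 0.477  0.299 -0.003] [239 181]
side draw_hook 0.92 [ 0.274  0.579 -0.001] [186 140]
side draw_hook 0.89 [0.337 0.327 0.001] [200 178]
1.0 {'fovy': 67.49088839216805, 'cx': 254.09985480165457, 'cy': 188.9514637885833, 'mount': array([[ 1.79358208e-04,  9.63930439e-01,  2.66154233e-01,
         6.72496586e-02],
       [ 9.99999894e-01, -2.85796477e-04,  3.61180561e-04,
         9.85544361e-04],
       [ 4.24218879e-04,  2.66154140e-01, -9.63930388e-01,
        -1.42693399e-01],
       [ 0.00000000e+00,  0.00000000e+00,  0.00000000e+00,
         1.00000000e+00]])}
```

View pics/a.png

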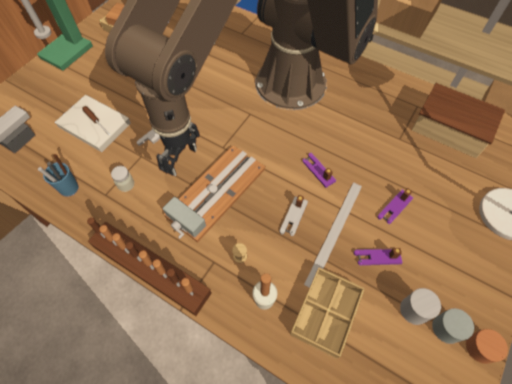

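View pics/b.png

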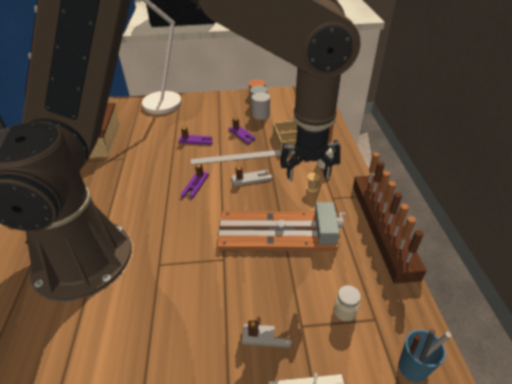

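Candidates in the side picture: grey hook with a latch (239,175), grey plain hook (262,335) and purple look-alikes at (195,182), (196,140) and (241,132). The grey one at (239,175), on the +y side, fits. I'll confirm it with one crop and use the wrist camera for the stretcher.

Run:
```python
from h import *
s=sense();print(np.round(s["tool_pos"],4),np.round(s["eef_rot"],4),s["gripper_width"])
w=camera("wrist")
a=cv2.imread("pics/a.png")[175:255,265:345];b=cv2.imread("pics/b.png")[150:205,215:295]
c=cv2.hconcat([cv2.resize(a,(288,384),interpolation=2),cv2.resize(w,(512,384))])
cv2.imwrite("pics/c.png",c)
```

```text
[0.65   0.     0.2313] [0.     0.7071 0.7071 0.    ] 0.08548662024840388
```

View pics/c.png

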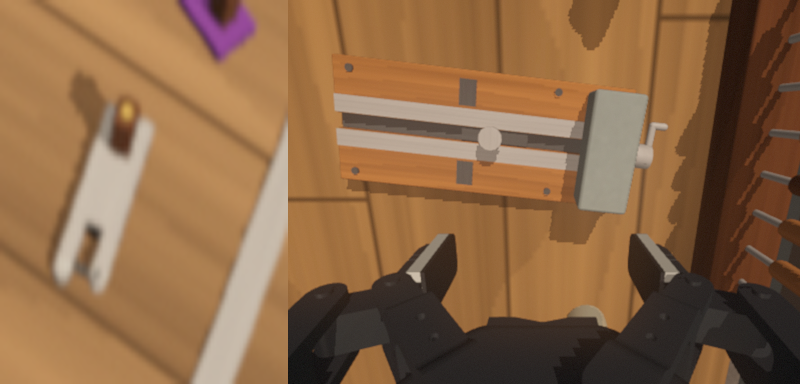

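The left crop shows the grey hook with its latch finger across the mouth, so it is the one meant. The wrist view shows the pin head at (201,139) and the index bands at (180,92) and (177,172). Next I rectify onto the deck plane.

```bash
cat >> h.py <<'E'
from scipy.spatial.transform import Rotation as R
def wristT(s):
    q=s["eef_rot"];T=np.eye(4);T[:3,:3]=R.from_quat(q[1:]+q[:1] if isinstance(q,list) else np.r_[q[1:],q[0]]).as_matrix();T[:3,3]=s["tool_pos"]
    return T@np.array(camera_params("wrist")["mount"])
def rays(n,T,uv):
    c=camera_params(n); f=192/np.tan(np.radians(c["fovy"])/2)
    uv=np.atleast_2d(uv).astype(float)
    return np.c_[(uv[:,0]-c["cx"])/f,-(uv[:,1]-c["cy"])/f,-np.ones(len(uv))]@T[:3,:3].T
def back(n,T,uv,z):
    d=rays(n,T,uv); return T[:3,3]+d*((z-T[2,3])/d[:,2])[:,None]
def rect(img,n,T,z,x0,y1,w,h,mm=0.5):
    # picture of plane z: column->x from x0, row->-y from y1, mm per px
    c=camera_params(n); f=192/np.tan(np.radians(c["fovy"])/2)
    X,Y=np.meshgrid(x0+np.arange(w)*mm/1e3,y1-np.arange(h)*mm/1e3)
    P=np.c_[X.ravel(),Y.ravel(),np.full(X.size,z)]-T[:3,3]; q=P@T[:3,:3]
    return cv2.remap(img,(c["cx"]+f*q[:,0]/-q[:,2]).reshape(h,w).astype(np.float32),(c["cy"]-f*q[:,1]/-q[:,2]).reshape(h,w).astype(np.float32),1)
E
python3 - <<'E'
from h import *
s=sense();T=wristT(s);w=camera("wrist");np.save("w0.npy",w);np.save("T0.npy",T)
for l in["bar","index","carriage"]:
  for r in spot_point("wrist",l)[:2]:print(l,round(r["score"],2),np.round(r["at"],4))
print(c:=camera_params("wrist").keys())
px={"ft":(45,55),"fb":(54,178),"b1":(180,92),"b2":(177,172)}
for k,p in px.items():print(k,np.round(back("wrist",T,p,.022),4))
print("head",np.round(back("wrist",T,(201,139),.044),4))
cv2.imwrite("pics/d.png",rect(w,"wrist",T,.022,.38,.14,800,400))
E
```

```text
bar 0.57 [0.5915 0.0344 0.0274]
index 0.81 [0.5567 0.0405 0.0213]
carriage 0.94 [0.5914 0.0342 0.0215]
dict_keys(['fovy', 'cx', 'cy', 'mount'])
ft [[0.4154 0.1265 0.022 ]]
fb [[ 0.3992 -0.0157  0.022 ]]
b1 [[0.5647 0.087  0.022 ]]
b2 [[ 0.5544 -0.0079  0.022 ]]
head [[0.5905 0.0351 0.044 ]]
```

View pics/d.png

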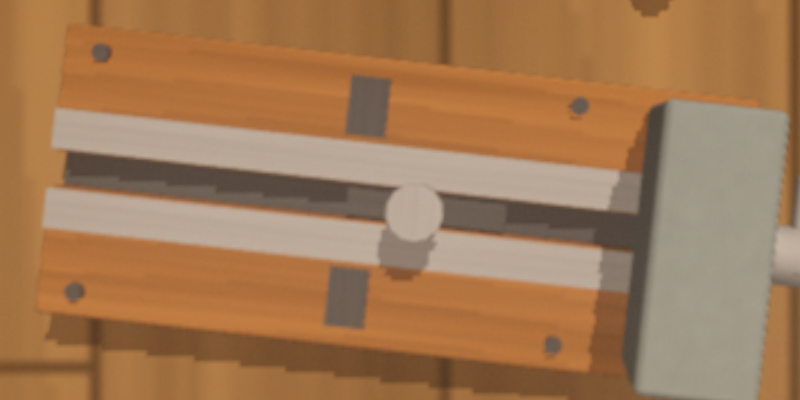

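Stretcher: index ≈ (0.559, 0.039), yaw ≈ -0.112 rad. The bar is about 35 mm behind the index and the pin about 32 mm. Now I move over the hook.

Emit:
step_arm --pt "0.03 -0.017 0 0 0.0854" --pt "0.03 -0.017 0 0 0.0854" --pt "0.03 -0.017 0 0 0.0854" --pt "0.03 -0.017 0 0 0.0854" --pt "0.03 -0.017 0 0 0.0854" --pt "0.03 -0.017 0 0 0.0854" --pt "0.03 -0.017 0 0 0.0854" --pt "0.03 -0.017 0 0 0.0854"

```text
time_s: 1.92
tool_pos: [0.513, 0.2413, 0.2315]
eef_rot: [0.0, 0.707, 0.707, 0.0]
contact_force: [1.4, -0.6, 0.4]
gripper_width: 0.0855
grip_force: 0.0
```

Emit:
step_arm --pt "0.02 -0.018 0 0 0.0854" --pt "0.02 -0.017 0 0 0.0854" --pt "0 0 0 0 0.0854" --pt "0 0 0 0 0.0854"

```text
time_s: 2.25
tool_pos: [0.4783, 0.281, 0.2315]
eef_rot: [0.0, 0.706, 0.708, 0.0]
contact_force: [1.3, 0.5, 0.6]
gripper_width: 0.0853
grip_force: 0.0
```

Run:
```python
from h import *
s=sense();T=wristT(s);w=camera("wrist")
print(s["time_s"],np.round(s["tool_pos"],4),np.round(s["eef_rot"],4))
for l in["grip","seat","latch_tip","draw_hook"]:
  for r in spot_point("wrist",l)[:2]:print(l,round(r["score"],2),np.round(r["at"],4))
cv2.imwrite("pics/e.png",np.vstack([rect(w,"wrist",T,.012,.42,.35,400,200,.5),rect(w,"wrist",T,.057,.42,.35,400,200,.5)]))
```

```text
2.25 [0.4783 0.281  0.2315] [0.000e+00 7.063e-01 7.079e-01 1.000e-04]
grip 0.87 [0.4779 0.2997 0.0377]
grip 0.64 [0.3379 0.3277 0.0387]
seat 0.7 [0.3105 0.2581 0.0043]
seat 0.64 [0.5575 0.3079 0.0077]
latch_tip 0.56 [0.5752 0.3056 0.0053]
latch_tip 0.48 [0.288  0.2384 0.0065]
draw_hook 0.93 [0.3387 0.3278 0.0006]
draw_hook 0.78 [ 0.4769  0.2936 -0.0022]
```

View pics/e.png

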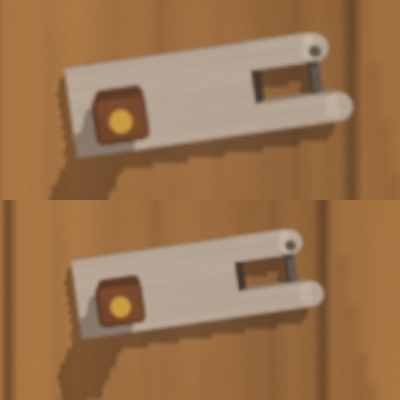

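The rectified view shows the hook's latched mouth on the right at (315,80) of the upper panel. The handle is at ≈ (0.480, 0.298) with yaw ≈ 0.147.

Emit:
step_arm --pt "0.017 0.002 0 0 0.0854" --pt "0 0 0.02 -0.075 0.0854" --pt "0 0 0.03 -0.072 0.0854" --pt "0 0 0.03 0 0.0854" --pt "0 0 0.03 0 0.0854" --pt "0 0 0.03 0 0.0854" --pt "0 0 0.03 0 0.0854" --pt "0 0 0.015 0 0.0854"

```text
time_s: 3.17
tool_pos: [0.4802, 0.2956, 0.0431]
eef_rot: [-0.001, 0.654, 0.757, -0.001]
contact_force: [-0.9, -1.1, -0.2]
gripper_width: 0.0852
grip_force: 0.0
```

Emit:
step_arm --pt "0 0 0.015 0 0.0854" --pt "0 0 0.01 0 0.0854" --pt "0 0 0 0 0.0854" --pt "0 0 0 0 0.0854"

```text
time_s: 3.5
tool_pos: [0.4812, 0.2966, 0.0212]
eef_rot: [-0.0, 0.654, 0.757, -0.0]
contact_force: [0.5, -0.5, 0.8]
gripper_width: 0.0853
grip_force: 0.0
```

Emit:
step_arm --pt "0 0 0 0 0.01" --pt "0 0 0 0 0.01" --pt "0 0 0 0 0.01" --pt "0 0 0 0 0.01" --pt "0 0 0 0 0.01" --pt "0 0 0 0 0.01" --pt "0 0 0 0 0.01" --pt "0 0 0 0 0.01"

```text
time_s: 4.17
tool_pos: [0.481, 0.2971, 0.0219]
eef_rot: [0.0, 0.653, 0.757, 0.0]
contact_force: [-2.0, -0.9, 9.5]
gripper_width: 0.0233
grip_force: 59.4
```

Emit:
step_arm --pt "0 0 -0.02 0 0.01" --pt "0 0 -0.02 0 0.01" --pt "0 0 -0.02 0 0.01" --pt "0 0 -0.02 0 0.01" --pt "0 0 0 0 0.01" --pt "0 0 0 0 0.01"

```text
time_s: 4.67
tool_pos: [0.4814, 0.2973, 0.1019]
eef_rot: [0.0, 0.653, 0.757, 0.001]
contact_force: [-0.5, 0.4, -5.1]
gripper_width: 0.0232
grip_force: 60.5
```

Run:
```python
from h import *
s=sense();T=wristT(s);w=camera("wrist");p=np.array(s["tool_pos"])
print(s["time_s"],np.round(p,4),np.round(s["eef_rot"],4),s["grip_force"],s["gripper_width"])
for l in["grip","seat","latch_tip","draw_hook"]:
  for r in spot_point("wrist",l)[:1]:print(l,round(r["score"],2),np.round(r["at"],4))
# tool frame rectification: plane of plate top, assumed 26mm+... above: grip 38 => TCP 0.021 above underside
z=p[2]-.021+.012
Tt=np.linalg.inv(np.linalg.inv(T)); Tt=np.array(camera_params("wrist")["mount"])
# x'=tool y, y'=tool x, z'=-tool z (TCP origin)
M=np.array([[0,1,0,0],[1,0,0,0],[0,0,-1,0],[0,0,0,1.]])@Tt
cv2.imwrite("pics/f.png",rect(w,"wrist",M,.012-.021,-.04,.06,800,480,.25))
```

```text
4.6667 [0.4814 0.2973 0.1019] [3.000e-04 6.532e-01 7.571e-01 8.000e-04] 60.45758843421936 0.023194970956854955
grip 0.91 [0.4823 0.3    0.1209]
seat 0.75 [0.3092 0.2572 0.0071]
latch_tip 0.55 [0.287  0.2423 0.0047]
draw_hook 0.92 [0.3368 0.3243 0.0042]
```

View pics/f.png

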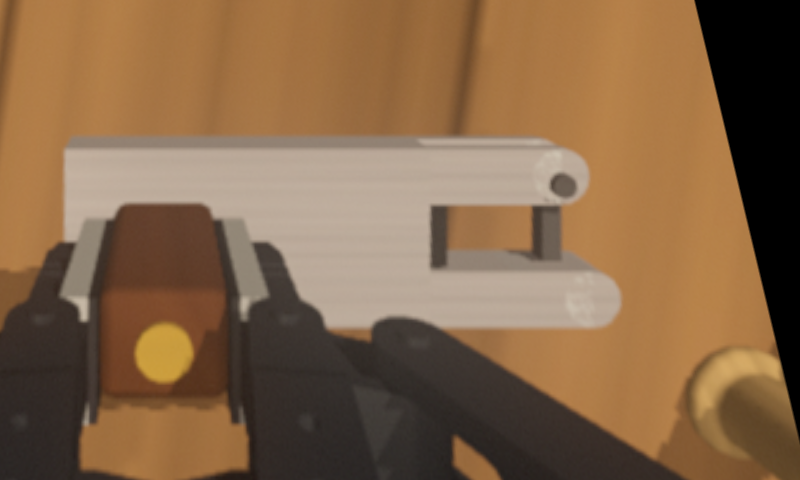

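Gripped squarely: the plate's edges are level, the slot centre is at about +0.6 mm tool x, and the seat is about 76.7 mm ahead along tool y. Now I carry it to in front of the pin.

Emit:
step_arm --pt "0 0 0 0.087 0.01" --pt "0 0 0 0.086 0.01" --pt "0 0 0 0.086 0.01" --pt "-0.02 0 0 0 0.01" --pt "-0.03 -0.004 0 0 0.01" --pt "-0.03 0 0 0 0.01" --pt "-0.03 0 0 0 0.01" --pt "-0.03 0 0 0 0.01"

```text
time_s: 5.58
tool_pos: [0.4605, 0.1571, 0.1006]
eef_rot: [-0.0, 0.745, 0.667, -0.001]
contact_force: [0.8, 0.0, -4.7]
gripper_width: 0.0234
grip_force: 60.3
```

Emit:
step_arm --pt "-0.03 0 0 0 0.01" --pt "-0.03 0 0 0 0.01" --pt "-0.03 0 0 0 0.01" --pt "-0.019 0 0 0 0.01" --pt "0 0 0 0 0.01" --pt "0 0 0 0 0.01" --pt "0 0 0 0 0.01"

```text
time_s: 6.17
tool_pos: [0.4492, 0.0502, 0.101]
eef_rot: [-0.0, 0.746, 0.666, -0.0]
contact_force: [-0.3, -1.1, -2.9]
gripper_width: 0.0233
grip_force: 60.4
```

```bash
cat >> h.py <<'E'
def toolrect(w,zt,x0,y1,wd,h,mm):
    M=np.array([[0,1,0,0],[1,0,0,0],[0,0,-1,0],[0,0,0,1.]])@np.array(camera_params("wrist")["mount"])
    return rect(w,"wrist",M,zt,x0,y1,wd,h,mm)
E
python3 - <<'E'
from h import *
s=sense();w=camera("wrist");p=np.array(s["tool_pos"])
print(s["time_s"],np.round(p,4),np.round(s["eef_rot"],4),s["grip_force"],s["gripper_width"],s["contact_force"])
for l in["bar","index","carriage"]:
  for r in spot_point("wrist",l)[:1]:print(l,round(r["score"],2),np.round(r["at"],4))
cv2.imwrite("pics/g.png",np.vstack([toolrect(w,.022-p[2],-.03,.05,800,320,.33),toolrect(w,.044-p[2],-.03,.035,800,220,.33)]))
E
```

```text
6.1667 [0.4492 0.0502 0.101 ] [-2.000e-04  7.458e-01  6.662e-01 -1.000e-04] 60.363900661468506 0.023270202106634216 [-0.31236231 -1.05639952 -2.85426151]
bar 0.74 [0.594  0.0354 0.0273]
index 0.65 [0.5605 0.0387 0.0241]
carriage 0.62 [0.5939 0.033  0.0178]
```

View pics/g.png

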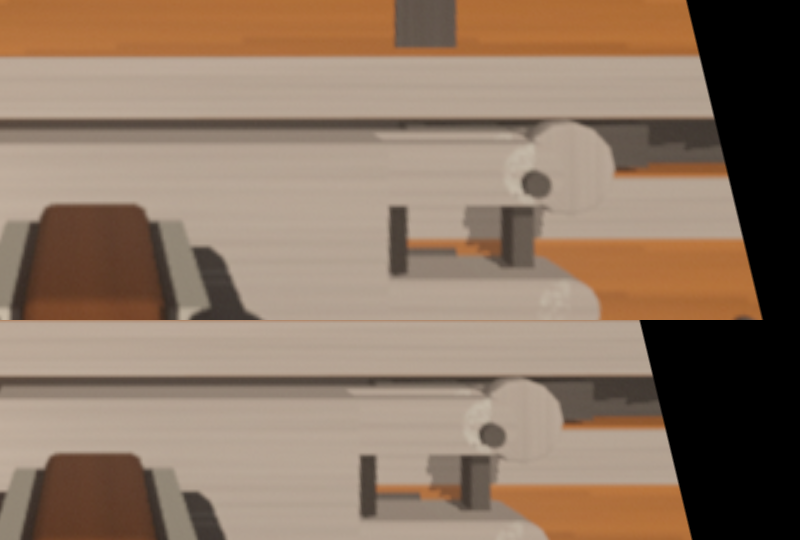

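The rails run level in the tool frame, so the yaw is good. In the lower panel the pin head is centred at (521,419), which is about 1 mm off the mouth axis. I shift +1 mm and descend.

Emit:
step_arm --pt "0.001 0 0.01 0 0.01" --pt "0 0 0.015 0 0.01" --pt "0 0 0.015 0 0.01" --pt "0 0 0.01 0 0.01" --pt "0 0 0.004 0 0.01" --pt "0 0 0 0 0.01" --pt "0 0 0 0 0.01"

```text
time_s: 6.95
tool_pos: [0.4494, 0.0513, 0.0474]
eef_rot: [-0.0, 0.745, 0.667, -0.0]
contact_force: [-0.4, -0.0, -3.5]
gripper_width: 0.0228
grip_force: 60.4
```

Emit:
step_arm --pt "0 0 0.001 0 0.01" --pt "0 0 0.001 0 0.01" --pt "0 0 0 0 0.01"

```text
time_s: 7.2
tool_pos: [0.4496, 0.051, 0.0456]
eef_rot: [0.0, 0.746, 0.666, 0.0]
contact_force: [0.1, 0.5, -3.9]
gripper_width: 0.0232
grip_force: 60.4
```

Emit:
step_arm --pt "0 0 0.001 0 0.01" --pt "0 0 0 0 0.01" --pt "0 0 0 0 0.01"

```text
time_s: 7.45
tool_pos: [0.4494, 0.051, 0.0444]
eef_rot: [0.0, 0.746, 0.666, 0.0]
contact_force: [-0.0, 0.3, -3.2]
gripper_width: 0.023
grip_force: 60.4
```

Emit:
step_arm --pt "0 0 0.0005 0 0.01" --pt "0 0 0 0 0.01" --pt "0 0 0 0 0.01"

```text
time_s: 7.7
tool_pos: [0.4493, 0.051, 0.0439]
eef_rot: [0.0, 0.746, 0.666, 0.0]
contact_force: [-1.1, -0.1, 0.5]
gripper_width: 0.0233
grip_force: 60.9
```

Run:
```python
from h import *
s=sense();w=camera("wrist");p=np.array(s["tool_pos"])
print(s["time_s"],np.round(p,4),np.round(s["eef_rot"],4),s["contact_force"])
cv2.imwrite("pics/i.png",np.vstack([toolrect(w,.034-p[2],.06,.03,560,240,.25),toolrect(w,.044-p[2],.06,.03,560,240,.25)]))
```

```text
7.7 [0.4493 0.051  0.0439] [0.000e+00 7.456e-01 6.664e-01 1.000e-04] [-1.11925238 -0.14114004  0.48079091]
```

View pics/i.png

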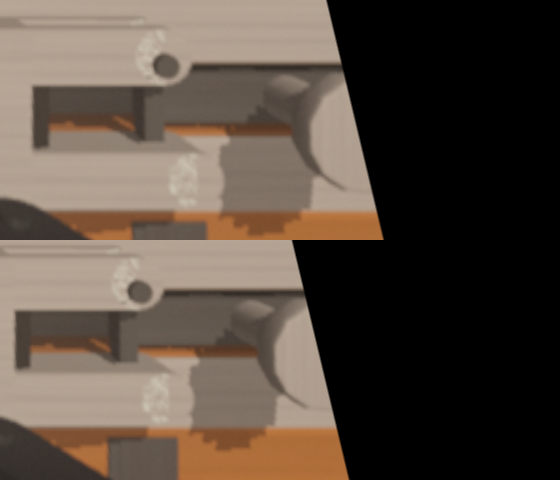

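The hook lies on the deck (vertical force went to ~0) and the mouth is in line with the pin to within about 1 mm. Now I push, gently.

Emit:
step_arm --pt "0.0005 0.003 -0.0002 0 0.01" --pt "0 0.004 0 0 0.01" --pt "0 0.004 0 0 0.01" --pt "0 0.004 0 0 0.01" --pt "0 0.004 0 0 0.01" --pt "0 0.004 0 0 0.01" --pt "0 0.003 0 0 0.01" --pt "0 0 0 0 0.01"

```text
time_s: 8.42
tool_pos: [0.4761, 0.0485, 0.044]
eef_rot: [0.0, 0.746, 0.666, 0.0]
contact_force: [-0.9, -0.4, -3.3]
gripper_width: 0.0231
grip_force: 60.3
```

Emit:
step_arm --pt "0 0.002 0 0 0.01" --pt "0 0.002 0 0 0.01" --pt "0 0.002 0 0 0.01" --pt "0 0.002 0 0 0.01" --pt "0 0.002 0 0 0.01"

```text
time_s: 8.83
tool_pos: [0.485, 0.0475, 0.044]
eef_rot: [-0.0, 0.746, 0.666, -0.0]
contact_force: [-3.0, 0.7, -1.1]
gripper_width: 0.0235
grip_force: 60.8
```

Emit:
step_arm --pt "0 0.002 0 0 0.01" --pt "0 0.002 0 0 0.01" --pt "0 0.002 0 0 0.01"

```text
time_s: 9.08
tool_pos: [0.4913, 0.0468, 0.044]
eef_rot: [0.0, 0.746, 0.666, 0.0]
contact_force: [-1.3, 0.6, -3.2]
gripper_width: 0.0232
grip_force: 60.5
```

Emit:
step_arm --pt "0 0.002 0 0 0.01" --pt "0 0.002 0 0 0.01" --pt "0 0.002 0 0 0.01" --pt "0 0.002 0 0 0.01"

```text
time_s: 9.42
tool_pos: [0.4992, 0.0459, 0.044]
eef_rot: [-0.0, 0.746, 0.666, -0.0]
contact_force: [-2.1, 0.6, -2.8]
gripper_width: 0.023
grip_force: 60.5
```

Emit:
step_arm --pt "0 0.002 0 0 0.01" --pt "0 0.002 0 0 0.01" --pt "0 0.002 0 0 0.01" --pt "0 0.002 0 0 0.01"

```text
time_s: 9.75
tool_pos: [0.5065, 0.045, 0.0439]
eef_rot: [-0.0, 0.746, 0.666, -0.0]
contact_force: [-9.0, 0.9, 2.2]
gripper_width: 0.0232
grip_force: 61.3
```

Emit:
step_arm --pt "0 0.001 0 0 0.01" --pt "0 0.001 0 0 0.01" --pt "0 0.001 0 0 0.01" --pt "0 0.001 0 0 0.01"

```text
time_s: 10.08
tool_pos: [0.5094, 0.0446, 0.0439]
eef_rot: [-0.001, 0.746, 0.666, -0.001]
contact_force: [-10.7, 1.6, 6.5]
gripper_width: 0.0234
grip_force: 61.7
```

Emit:
step_arm --pt "0 0.001 -0.0003 0 0.01" --pt "0 0.001 0 0 0.01"

```text
time_s: 10.25
tool_pos: [0.5122, 0.0444, 0.0442]
eef_rot: [-0.001, 0.746, 0.666, -0.001]
contact_force: [-4.7, 1.9, -2.8]
gripper_width: 0.0231
grip_force: 60.5
```

Emit:
step_arm --pt "0 0.001 0 0 0.01" --pt "0 0.001 0 0 0.01"

```text
time_s: 10.42
tool_pos: [0.5144, 0.0442, 0.0441]
eef_rot: [-0.0, 0.746, 0.666, -0.0]
contact_force: [-4.4, 2.5, -2.0]
gripper_width: 0.0236
grip_force: 60.5
```

Emit:
step_arm --pt "0 0.001 0 0 0.01" --pt "0 0.001 0 0 0.01"

```text
time_s: 10.58
tool_pos: [0.5166, 0.044, 0.0441]
eef_rot: [-0.0, 0.746, 0.666, -0.0]
contact_force: [-3.5, 1.5, -3.6]
gripper_width: 0.0234
grip_force: 60.4
```

Emit:
step_arm --pt "0 0.001 0 0 0.01" --pt "0 0.001 0 0 0.01" --pt "0 0.001 0 0 0.01" --pt "0 0.001 0 0 0.01"

```text
time_s: 10.92
tool_pos: [0.5211, 0.0435, 0.0443]
eef_rot: [0.0, 0.746, 0.666, 0.0]
contact_force: [-2.3, 2.7, -3.9]
gripper_width: 0.0233
grip_force: 60.3
```

Emit:
step_arm --pt "0 0.001 0 0 0.01" --pt "0 0.001 0 0 0.01" --pt "0 0.001 0 0 0.01"

```text
time_s: 11.17
tool_pos: [0.5241, 0.0431, 0.0443]
eef_rot: [0.0, 0.746, 0.666, 0.0]
contact_force: [-1.1, 1.9, -4.2]
gripper_width: 0.0231
grip_force: 60.3
```

Emit:
step_arm --pt "0 0.001 0 0 0.01" --pt "0 0.001 0 0 0.01"

```text
time_s: 11.33
tool_pos: [0.5261, 0.0429, 0.0443]
eef_rot: [0.0, 0.746, 0.666, 0.0]
contact_force: [-1.4, 1.3, -2.3]
gripper_width: 0.0233
grip_force: 60.3
```

Emit:
step_arm --pt "0 0.001 0 0 0.01" --pt "0 0.001 0 0 0.01"

```text
time_s: 11.5
tool_pos: [0.5283, 0.0427, 0.0444]
eef_rot: [0.0, 0.746, 0.666, 0.0]
contact_force: [-0.4, 2.7, -3.4]
gripper_width: 0.0234
grip_force: 60.3
```

Emit:
step_arm --pt "0 0.001 0 0 0.01" --pt "0 0.001 0 0 0.01"

```text
time_s: 11.67
tool_pos: [0.53, 0.0425, 0.0443]
eef_rot: [-0.0, 0.746, 0.666, 0.0]
contact_force: [-5.7, 4.4, -1.4]
gripper_width: 0.023
grip_force: 60.8
```

Emit:
step_arm --pt "0 0.001 0 0 0.01" --pt "0 0.0005 0 0 0.01"

```text
time_s: 11.83
tool_pos: [0.5301, 0.0423, 0.0441]
eef_rot: [-0.001, 0.746, 0.666, -0.001]
contact_force: [-9.0, 3.8, 1.1]
gripper_width: 0.023
grip_force: 61.2
```

Emit:
step_arm --pt "0 0.0005 0 0 0.01" --pt "0 0 0 0 0.01"

```text
time_s: 12.0
tool_pos: [0.5302, 0.0423, 0.0441]
eef_rot: [-0.001, 0.746, 0.666, -0.001]
contact_force: [-9.6, 3.5, 2.9]
gripper_width: 0.0232
grip_force: 61.2
```

Emit:
step_arm --pt "0 0.0005 0 0 0.01" --pt "0 0 0 0 0.01"

```text
time_s: 12.17
tool_pos: [0.5304, 0.0423, 0.0441]
eef_rot: [-0.001, 0.746, 0.666, -0.001]
contact_force: [-10.7, 4.4, 4.0]
gripper_width: 0.0235
grip_force: 61.4
```

Emit:
step_arm --pt "0.0006 0 0 0 0.01" --pt "0 0 0 0 0.01"

```text
time_s: 12.33
tool_pos: [0.5305, 0.0427, 0.0441]
eef_rot: [-0.001, 0.746, 0.666, -0.001]
contact_force: [-11.0, 1.3, 3.2]
gripper_width: 0.023
grip_force: 61.4
```

Emit:
step_arm --pt "0 0.0005 0 0 0.01" --pt "0 0 0 0 0.01"

```text
time_s: 12.5
tool_pos: [0.5305, 0.0427, 0.0441]
eef_rot: [-0.001, 0.746, 0.666, -0.002]
contact_force: [-12.3, 1.2, 5.2]
gripper_width: 0.0232
grip_force: 61.7
```

Run:
```python
from h import *
s=sense();w=camera("wrist");p=np.array(s["tool_pos"])
print(s["time_s"],np.round(p,4),s["contact_force"])
cv2.imwrite("pics/j.png",toolrect(w,.034-p[2],.0,.04,640,400,.2))
for l in["latch_tip","seat","bar"]:
  for r in spot_point("wrist",l)[:1]:print(l,round(r["score"],2),np.round(r["at"],4))
```

```text
12.5 [0.5305 0.0427 0.0441] [-12.3427301    1.23180507   5.20700061]
latch_tip 0.47 [0.6275 0.027  0.0279]
seat 0.67 [0.6088 0.0319 0.0304]
bar 0.58 [0.6084 0.0361 0.0281]
```

View pics/j.png

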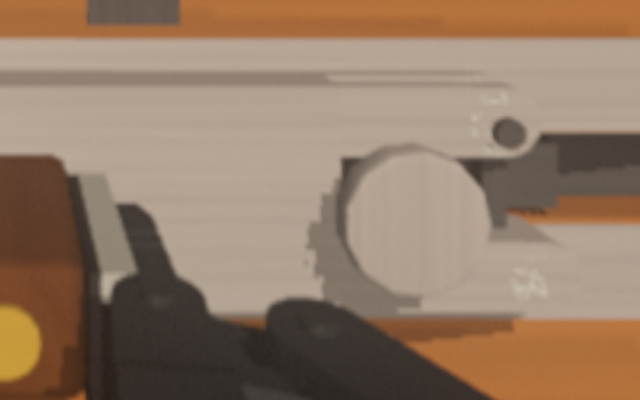

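The latch strip shows at (497,210), right behind the pin head at (418,222), and it looks shut. One more gentle press to be sure, then I back off and look.

Emit:
step_arm --pt "0 0.0005 0 0 0.01" --pt "0 0 0 0 0.01"

```text
time_s: 12.87
tool_pos: [0.5307, 0.0426, 0.0441]
eef_rot: [-0.002, 0.746, 0.666, -0.002]
contact_force: [-14.7, 1.6, 7.4]
gripper_width: 0.0231
grip_force: 61.9
```

Emit:
step_arm --pt "0 0.0005 0 0 0.01" --pt "0 0 0 0 0.01" --pt "0 0 0 0 0.01"

```text
time_s: 13.12
tool_pos: [0.5309, 0.0426, 0.0441]
eef_rot: [-0.002, 0.746, 0.666, -0.002]
contact_force: [-16.2, 2.4, 10.5]
gripper_width: 0.0233
grip_force: 62.1
```

Emit:
step_arm --pt "0 -0.002 0 0 0.01" --pt "0 -0.003 0 0 0.01" --pt "0 -0.003 0 0 0.01" --pt "0 -0.003 0 0 0.01" --pt "0 0 0 0 0.01"

```text
time_s: 13.53
tool_pos: [0.5224, 0.0438, 0.0443]
eef_rot: [-0.0, 0.746, 0.666, -0.0]
contact_force: [0.2, 0.0, -4.6]
gripper_width: 0.023
grip_force: 60.3
```

Run:
```python
from h import *
s=sense();w=camera("wrist");p=np.array(s["tool_pos"])
print(s["time_s"],np.round(p,4),s["contact_force"])
cv2.imwrite("pics/k.png",toolrect(w,.034-p[2],.0,.04,700,400,.2))
```

```text
13.5333 [0.5224 0.0438 0.0443] [ 0.16247951  0.03997455 -4.5703403 ]
```

View pics/k.png

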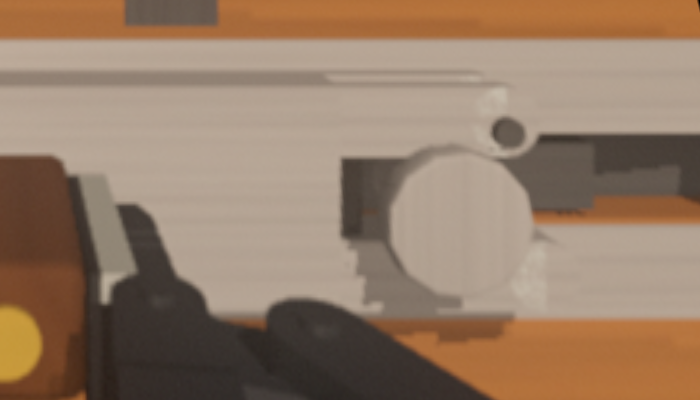

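The pin is now nearer the latch and the rest of the slot is clear. I draw on and check numerically that the pin follows (no picture views left).

Emit:
step_arm --pt "0 -0.002 0 0 0.01" --pt "0 -0.003 0 0 0.01" --pt "0 -0.003 0 0 0.01" --pt "0 -0.003 0 0 0.01" --pt "0 -0.003 0 0 0.01" --pt "0 -0.003 0 0 0.01" --pt "0 -0.003 0 0 0.01" --pt "0 0 0 0 0.01"

```text
time_s: 14.25
tool_pos: [0.5022, 0.0462, 0.0442]
eef_rot: [-0.0, 0.746, 0.666, -0.0]
contact_force: [0.9, 0.3, -4.2]
gripper_width: 0.0231
grip_force: 60.5
```

```bash
cat > chk.py <<'E'
from h import *
s=sense();w=camera("wrist");p=np.array(s["tool_pos"])
print(s["time_s"],np.round(p,4),np.round(s["contact_force"],1))
g=cv2.cvtColor(toolrect(w,.044-p[2],.04,.04,480,320,.25),cv2.COLOR_BGR2GRAY)
c=cv2.HoughCircles(cv2.GaussianBlur(g,(5,5),0),cv2.HOUGH_GRADIENT,1,40,param1=60,param2=15,minRadius=52,maxRadius=60)
if c is not None:
  for x,y,r in c[0][:3]:print("head tool y %.4f (rel seat %.4f) tool x %.4f r %.1fmm"%(.04+x*.00025,.04+x*.00025-.0767,.04-y*.00025,r*.25))
u=np.array([.9937,-.1118])
print("seat rel index %.4f"%((p[:2]-[.5588,.0392])@u+.0767))
for l in["bar","index","latch_tip","seat"]:
  for r in spot_point("wrist",l)[:1]:print(l,round(r["score"],2),np.round(r["at"],4),"rel index %.4f"%((np.array(r["at"])[:2]-[.5588,.0392])@u))
E
python3 chk.py
```

```text
14.25 [0.5022 0.0462 0.0442] [ 0.9  0.3 -4.2]
head tool y 0.0924 (rel seat 0.0157) tool x -0.0004 r 13.4mm
seat rel index 0.0197
bar 0.75 [0.5936 0.0364 0.026 ] rel index 0.0349
seat 0.97 [0.5832 0.0368 0.0277] rel index 0.0245
```

The pin follows, held at about 15 mm by the latch. I draw another 36 mm.

Emit:
step_arm --pt "0 -0.003 0 0 0.01" --pt "0 -0.005 0 0 0.01" --pt "0 -0.005 0 0 0.01" --pt "0 -0.005 0 0 0.01" --pt "0 -0.005 0 0 0.01" --pt "0 -0.005 0 0 0.01" --pt "0 -0.005 0 0 0.01" --pt "0 -0.003 0 0 0.01"

```text
time_s: 15.17
tool_pos: [0.4664, 0.0502, 0.0443]
eef_rot: [-0.0, 0.746, 0.666, -0.0]
contact_force: [1.3, -0.8, -4.3]
gripper_width: 0.0231
grip_force: 60.3
```

Emit:
step_arm --pt "0 0 0 0 0.01" --pt "0 0 0 0 0.01" --pt "0 0 0 0 0.01"

```text
time_s: 15.42
tool_pos: [0.4674, 0.0501, 0.0443]
eef_rot: [0.0, 0.746, 0.666, 0.0]
contact_force: [0.6, -0.2, -3.8]
gripper_width: 0.0236
grip_force: 60.4
```

```bash
python3 chk.py
```

```text
15.4167 [0.4674 0.0501 0.0443] [ 0.6 -0.2 -3.8]
head tool y 0.0909 (rel seat 0.0142) tool x -0.0001 r 13.5mm
seat rel index -0.0153
bar 0.79 [0.5583 0.0409 0.0291] rel index -0.0007
index 0.71 [0.5601 0.0389 0.0235] rel index 0.0013
seat 0.93 [0.5487 0.0427 0.0292] rel index -0.0104
```

The bar stands at the index. I lower and release.

Emit:
step_arm --pt "0 0 0.0004 0 0.01" --pt "0 0 0 0 0.01" --pt "0 0 0 0 0.035" --pt "0 0 0 0 0.05" --pt "0 0 0 0 0.06" --pt "0 0 0 0 0.06" --pt "0 0 0 0 0.06" --pt "0 0 0 0 0.06"

```text
time_s: 16.33
tool_pos: [0.4674, 0.0501, 0.0439]
eef_rot: [0.0, 0.746, 0.666, 0.0]
contact_force: [0.2, -0.2, 0.6]
gripper_width: 0.06
grip_force: 0.0
```

Emit:
step_arm --pt "0 0 -0.005 0 0.06" --pt "0 0 -0.015 0 0.06" --pt "0 0 -0.02 0 0.06" --pt "0 0 -0.02 0 0.06" --pt "0 0 -0.02 0 0.06" --pt "0 0 0 0 0.06" --pt "0 0 0 0 0.06" --pt "0 0 0 0 0.06"

```text
time_s: 17.0
tool_pos: [0.4672, 0.0501, 0.1238]
eef_rot: [0.0, 0.746, 0.666, 0.0]
contact_force: [0.2, 0.6, -0.4]
gripper_width: 0.06
grip_force: 0.0
```

```bash
python3 chk.py
python3 - <<'E'
from h import *
for n in("scene","side"):
  camera(n)
  for l in["grip","bar","index","plain_grip"]:
    for r in spot_point(n,l)[:3]:
      if abs(r["at"][1])<.35:print(n,l,round(r["score"],2),np.round(r["at"],3))
E
```

```text
17.0 [0.4672 0.0501 0.1238] [ 0.2  0.6 -0.4]
head tool y 0.0911 (rel seat 0.0144) tool x -0.0004 r 13.4mm
seat rel index -0.0156
bar 0.59 [0.5573 0.0398 0.0253] rel index -0.0016
index 0.63 [0.561  0.0374 0.0204] rel index 0.0024
seat 0.89 [0.5474 0.0374 0.0291] rel index -0.0111
scene grip 0.91 [0.341 0.33  0.039]
scene grip 0.76 [0.47  0.048 0.064]
scene bar 0.39 [0.559 0.039 0.028]
scene index 0.56 [0.56  0.038 0.022]
side grip 0.95 [0.337 0.33  0.034]
side grip 0.64 [0.468 0.054 0.058]
side bar 0.73 [0.471 0.051 0.059]
side bar 0.52 [0.559 0.037 0.026]
side index 0.97 [0.556 0.039 0.021]
side plain_grip 0.65 [0.562 0.042 0.023]
side plain_grip 0.58 [ 0.477 -0.289  0.04 ]
```

All is in place and released, so I hand in.

```bash
python3 -c "
from rig import *
print(finish_job())"
```

```text
the job is handed in; nothing more can be done
None
```

The job is handed in (the hand-in gave no verdict): the hook is latched on the pin, which is drawn back so the bar stands within about 2 mm of the index bands, and the hook is released flat on the deck; wrist force along the push peaked at about 16 N.

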